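# Zero-calibrate the balance

## Robot

A 7-joint arm with a two-finger parallel gripper is mounted at the origin on a cart in front of the work surface, level with it; the furniture and walls round the work are solid. World frame = base frame: x ahead of the robot, y to its left, z up, the work surface at z = 0. Lengths are in m, angles in rad, forces in N, time in s.
With the tool pointing down it reaches from about 0.375 to 0.925 m from the base axis. Payload 3.1 kg.
Tool frame: the origin (TCP) lies midway between the tips of the shut fingers; the grasp point (between the pads) lies 19 mm behind it (arm.grasp_offset is the distance from the TCP to the grasp point, in m); z points along the fingers, y is the direction in which the jaws open and shut (so a half turn about z gives the same grasp; the last joint's range is limited). The gripper opens to 85 mm and grips with 20 to 120 N. Pads are 22 mm wide; open, the fingers measure 114 mm over their backs; the gripper's body (76 mm by 85 mm) begins 54 mm behind the grasp point. The pads swing forward as they close: fully open they stand 13 mm farther back than shut.
Start: joints at [-1.324, 0.383, 0.044, 1.598, -0.018, 1.161, -0.05], TCP at [0.22, 0.612, 0.231] pointing down, gripper open.
Joint ranges: [-2.61, 2.61], [-0.41, 2.15], [-1.48, 1.57], [0, 2.5], [-1.57, 4.71], [0.05, 1.97], [-2.85, 2.85]. Speed limits (rad/s): [2.79, 2.79, 3.14, 3.14, 3.14, 3.14, 3.14].

## Interface

Orientations are given as a rotation vector (axis times angle).
In Python, from bench import arm, vision, cut_out, mark_of gives the robot as it stands.
- The arm moves only by the shell command python3 -m creep 'ROWS' [FORCE]. ROWS is JSON, a list that holds one entry, the list of rows, each a list of 5 numbers: the shift along the tool's x, y, z in cm, then the turn about the tool's z in degrees, then the opening in per cent of the stroke, from 0 (shut) to 100 (fully open). A call has 1 to 20 rows; each row shifts and turns the commanded pose from where the row before left it, along the tool's axes as they then stand; what a row does not reach is not made up. A row lasts 1/12 s, in which the tool goes at most 41.7 mm and 7.16 degrees, less where a joint would pass 70% of its speed; a pose out of reach is approached as far as the arm can. A call is refused whole if a number of a shift passes 4.17 or a number of a turn 7.16, either way. A call with a gripper value outside its range is refused whole. The fingers move at their own pace and stop on an object; FORCE is the grip in N (left out, the last holds). Time passes only in rows, so rows that do not move let the fingers close. It gives the time, the measured TCP pose, the force and the opening at its end, in the units of the state.
- arm.read_state(): the state, without advancing time (a new reading comes with each control period).
- vision.capture(name): name is "scene" or "top" or "wrist"; returns a dict with "img" (420x560x3 uint8, blue, green, red), "K" (3x3 intrinsics, pixels), "distortion" ([k1, k2, p1, p2, k3] as OpenCV has them; the pictures are not rectified), "camera_from_world" (4x4, takes a point from world to camera coordinates). Camera axes: x right, y up, looking along -z (the intrinsics and any distortion apply to the point x, -y, -z); pixel columns grow to the right and rows downward; lengths in m; the calibration is good to about 2 mm. A picture is of the moment at which its call begins. There is no depth.
- arm.job_done(): hands the job in, once; it reports no verdict.
Trained networks look in a picture, given as the dict that the camera call returned (one of the last four; its "shot" number tells which), for a name from the list of things; names that differ only in an ending like _2 or _b are one class to them, and where a whole thing is asked for, a point or a joint stands for the part that bears it (a point fixed in the world has none). Each returns a list of dicts, best first, with "conf" (0 to 1); they miss things now and then, are a little off and sometimes report something else, mostly with a low value. They report only what shows in the picture. A call takes as long as a camera call. They do not tell look-alikes from the thing itself.
- cut_out(picture, name): "mask" (420x560 bool, what is visible of it).
- mark_of(picture, name): "position" ([x, y, z] in m, in world coordinates, good to about 4 mm: a listed point, or the origin of a listed thing).
The state is a dict: "clock": time; "joint_positions": joint angles; "qvel": joint speeds; "tau": joint torques, N m; "ee_pos": TCP position; "ee_rot": TCP orientation; "force": force on the tool from outside, world axes, zero at the start; "wrist_torque": the same for the moment, N m; "width": opening from 0.0 (shut) to 1.0 (fully open).
Only numpy, scipy, OpenCV 4.12 (cv2) and the standard library are available. Lean on these libraries where they do the work, as an engineer would, in place of code of your own. Each camera call takes 0.05 s, during which the arm holds its last target. There are 200 camera calls.

## Task

The balance must be zero-calibrated, which needs an empty pan: move the two steel weights from the pan to the wooden block, each seated fully home and upright in a free well of the row that fits its size, and let go of them. Then take the blunt probe out of its stand, reach its tip through the round opening in the balance's front panel, press the recessed key fully down without forcing it, and finish while still holding the probe in the gripper, upright, with the key held down. Leave the weights already in the block and the white bottle behind the balance where they are.

Things in the scene. Friction and masses are not known exactly. Their poses are not given: they have to be found in the camera images.
- balance: compact top-pan laboratory balance, white and grey plastic, 200 mm deep (its x) by 150 mm wide (its y), fixed to the bench; origin under its centre, z up, its front (display, keys, opening) towards its own -x. Flat housing top 46 mm above the bench; the round steel pan is 120 mm across, its top 60 mm above the bench, centred 34 mm behind the origin (+x)
- opening (a point): centre of the round opening in the flat front part of the balance's housing top (at balance x -68 mm, y +46 mm, to the left of the display seen from the front), level with the housing top, 46 mm above the bench; a vertical bore 12 mm across with a countersunk edge 17 mm across. z up
- key_top (a point): centre of the top face of the recessed calibration key, a black round plunger 10.4 mm across at the bottom of the bore, 10 mm below the housing top when not pressed; moves with the key
- cal_key (a joint): travel of the recessed key straight down in m: 0 released, 0.004 fully down. Spring return: starts to move at about 1.5 N, at its stop at about 5 N; springs back when let go
- large_weight: the larger of the two weights on the pan: plain polished steel knob weight, 64 mm tall: cylindrical body 38 mm across and 44 mm tall, a narrow neck, then a knob 26 mm across; 0.5 kg. Origin at the centre of its underside, z up
- large_weight_mid (a point): centre of the larger weight on the pan, 32 mm above its underside
- small_weight: the smaller of the two weights on the pan: plain polished steel knob weight, same form but smaller, 56 mm tall: cylindrical body 26 mm across and 38 mm tall, neck, then a knob 18 mm across; 0.2 kg. Origin at the centre of its underside, z up
- small_weight_mid (a point): centre of the smaller weight on the pan, 28 mm above its underside
- block: wooden weight block, fixed to the bench, 156 mm long (its x, the direction of the rows) by 108 mm (its y) by 22 mm tall; origin under its centre, z up. Two rows of three round wells, all 7 mm deep, 48 mm apart along the row: the row of large wells (41 mm across) at y +25 mm, the row of small wells (29 mm across) at y -29 mm
- large_seated_mid (a point): centre (32 mm above its underside) of another large weight like the one on the pan, which already stands in large_well2 and stays there
- small_seated_mid (a point): centre (28 mm above its underside) of another small weight, which already stands in small_well2 and stays there
- stand: square tool stand of dark steel, 46 mm square (foot 56 mm), 40 mm tall, fixed to the bench; origin under its centre; in the middle of its top a vertical hole 7 mm across and 37 mm deep in which the probe hangs
- probe: blunt steel probe standing tip down in the tool stand, 114 mm long, 0.05 kg: a rod 5 mm across and 34 mm long with a blunt end, then a flat shoulder and a round handle 11 mm across and 80 mm long. The shoulder rests on the stand's top, so the handle stands from 40 to 120 mm above the bench. Origin at the tip, z along the probe from tip to handle
- probe_handle (a point): middle of the probe's handle, 74 mm from its tip
- probe_tip (a point): the probe's blunt tip, centre of its end face
- alcohol_base (a point): bystander: white bottle with a blue cap, 52 mm across, 134 mm tall, standing behind the balance; point on its underside
- large_well0 (a point): centre of the mouth of a large well (41 mm across, 7 mm deep), level with the block's top, 22 mm above the bench, at block x -48 mm; free at the start. z up
- large_well1 (a point): centre of the mouth of a large well (41 mm across, 7 mm deep), level with the block's top, 22 mm above the bench, at block x +0 mm; free at the start. z up
- large_well2 (a point): centre of the mouth of a large well (41 mm across, 7 mm deep), level with the block's top, 22 mm above the bench, at block x +48 mm; occupied at the start. z up
- small_well0 (a point): centre of the mouth of a small well (29 mm across, 7 mm deep), level with the block's top, 22 mm above the bench, at block x -48 mm; free at the start. z up
- small_well1 (a point): centre of the mouth of a small well (29 mm across, 7 mm deep), level with the block's top, 22 mm above the bench, at block x +0 mm; free at the start. z up
- small_well2 (a point): centre of the mouth of a small well (29 mm across, 7 mm deep), level with the block's top, 22 mm above the bench, at block x +48 mm; occupied at the start. z up
Not all that is in view belongs to the job. Leave any green look-alike of the large_weight alone. What is shaped like the small_weight but green is not meant.

How it is judged:
On the way, in this order (a step that is already met when the one before it is completed fails the run):
1. the pan is clear: each weight stands released in a well of the row of its size (((horizontal distance between large_weight_mid and large_well0 below 0.004 m and z of large_weight_mid in the frame of large_well0 below 0.028 m) or (horizontal distance between large_weight_mid and large_well1 below 0.004 m and z of large_weight_mid in the frame of large_well1 below 0.028 m) or (horizontal distance between large_weight_mid and large_well2 below 0.004 m and z of large_weight_mid in the frame of large_well2 below 0.028 m)) and angle between each of large_weight, small_weight's own z axis and vertical below 0.12 rad and linear speed of each of large_weight, small_weight below 0.02 m/s and contact force between the fingers and large_weight below 0.1 N and ((horizontal distance between small_weight_mid and small_well0 below 0.004 m and z of small_weight_mid in the frame of small_well0 below 0.024 m) or (horizontal distance between small_weight_mid and small_well1 below 0.004 m and z of small_weight_mid in the frame of small_well1 below 0.024 m) or (horizontal distance between small_weight_mid and small_well2 below 0.004 m and z of small_weight_mid in the frame of small_well2 below 0.024 m)) and contact force between the fingers and small_weight below 0.1 N), for 0.2 s.
2. the probe is lifted out of its stand (z of probe_tip in the frame of stand above 0.045 m and contact force between the fingers and probe above 1 N), for 0.1 s.
At the end, for the whole second after the job is handed in: Both weights upright, released and seated (within 4 mm of the centre, 3 mm of full depth) in wells of their own row; seated weights within 12 mm of their start; the held probe, upright within 0.2 rad, has its tip in the opening and keeps the key down over 3 of its 4 mm with under 25 N (all of step 1 and distance of each of large_seated_mid, small_seated_mid from where it was at the start of the episode below 0.012 m and value of joint cal_key above 0.003 m and contact force between probe and balance between 1.5 and 25 N and contact force between the fingers and probe above 1 N and horizontal distance between probe_tip and opening below 0.005 m and z of probe_tip in the frame of opening below -0.009 m and angle between probe's own z axis and vertical below 0.2 rad and contact force between probe and stand below 0.1 N); the arm keeps its last pose, push and grip.
It fails at once if the key was pressed while a weight was still on the balance (value of joint cal_key above 0.0015 m and contact force between any of large_weight, small_weight and balance above 0.1 N).
It fails at once if the probe was forced against the balance (over 35 N) (contact force between probe and balance above 35 N).
It fails at once if a weight already in the block was displaced (not (distance of large_seated_mid from where it was at the start of the episode below 0.012 m) or not (distance of small_seated_mid from where it was at the start of the episode below 0.012 m)).
It fails at once if the bottle behind the balance was disturbed (distance of alcohol_base from where it was at the start of the episode above 0.03 m).
It also fails if it takes over 59 s, if anything falls off the work surface, if the arm or the gripper's body presses on something with over 40 N, if the wrist force passes 120 N, or if a joint passes its speed limit or range.

## Working session

There is one attempt and no reset: what is moved stays moved. The work goes in short steps, Python scripts to look and compute and a shell command to move; the robot and the scene stay as the last step left them, time stands still between calls to the robot, and variables do not carry over. Pictures are saved under pics/ and viewed, about 8 in all and at most 12, crops included, and the job is handed in when it is done.

```bash
ls; mkdir -p pics; cat > h.py <<'E'
import numpy as np, cv2
from bench import arm, vision, cut_out, mark_of
from scipy.spatial.transform import Rotation as R
F=np.diag([1,-1,-1.])
def proj(p,P):
    P=np.atleast_2d(P); T=p["camera_from_world"]; T=np.array(T)
    c=(P@T[:3,:3].T+T[:3,3])@F
    return cv2.projectPoints(c.reshape(-1,1,3),np.zeros(3),np.zeros(3),np.array(p["K"]),np.array(p["distortion"]))[0].reshape(-1,2)
def ray(p,uv,z):
    T=np.array(p["camera_from_world"])
    n=cv2.undistortPoints(np.array(uv,float).reshape(-1,1,2),np.array(p["K"]),np.array(p["distortion"])).reshape(-1,2)
    d=(np.c_[n,np.ones(len(n))]@F)@T[:3,:3]; o=-T[:3,:3].T@T[:3,3]
    return o+d*((z-o[2])/d[:,2])[:,None]
def st():
    s=arm.read_state(); print("t",round(s["clock"],2),"pos",np.round(s["ee_pos"],4),"R",np.round(R.from_rotvec(s["ee_rot"]).as_matrix(),3).tolist(),"F",np.round(s["force"],1),"w",round(s["width"],3)); return s
E
python3 - <<'E'
from h import *
st()
names="balance opening key_top large_weight_mid small_weight_mid block large_seated_mid small_seated_mid stand probe_handle probe_tip alcohol_base large_well0 large_well1 small_well0 small_well1".split()
for c in ("top","scene"):
    p=vision.capture(c); cv2.imwrite(f"pics/{c}0.png",p["img"]); print(c)
    for n in names:
        for r in mark_of(p,n)[:3]: print(n,round(r["conf"],2),np.round(r["position"],4), np.round(proj(p,r["position"])[0]))
E
```

```text
pics
t 0.0 pos [0.2194 0.6109 0.2299] R [[-0.941, 0.338, -0.001], [0.338, 0.941, -0.003], [-0.0, -0.003, -1.0]] F [-0.5 -0.4  1. ] w 0.999
top
balance 0.79 [ 0.4693 -0.3423  0.0007] [336. 238.]
balance 0.7 [ 0.5063 -0.3643  0.0881] [348. 218.]
balance 0.47 [ 0.5202 -0.1415  0.0247] [248. 218.]
opening 0.72 [ 0.5079 -0.2722  0.0464] [305. 221.]
key_top 0.55 [ 0.4303 -0.1099  0.0179] [235. 258.]
large_weight_mid 0.81 [ 0.6204 -0.316   0.0285] [323. 172.]
large_weight_mid 0.56 [ 0.5045 -0.3655  0.0902] [349. 219.]
large_weight_mid 0.48 [ 0.6138 -0.2156  0.0821] [279. 172.]
small_weight_mid 0.66 [ 0.4446 -0.3795  0.0873] [357. 247.]
small_weight_mid 0.63 [ 0.443  -0.059   0.0228] [213. 253.]
small_weight_mid 0.61 [ 0.325  -0.4144  0.0264] [371. 301.]
block 0.91 [ 4.847e-01 -9.920e-02 -1.000e-04] [231. 235.]
block 0.62 [ 0.479  -0.1221  0.0229] [240. 236.]
large_seated_mid 0.59 [ 0.5402 -0.0925  0.0459] [225. 209.]
small_seated_mid 0.69 [ 0.5259 -0.1388  0.044 ] [246. 215.]
small_seated_mid 0.35 [ 0.4705 -0.3475 -0.0008] [338. 238.]
stand 0.59 [ 0.6113 -0.2166  0.0029] [280. 179.]
probe_h
[... 1896 characters left out ...]
0.83 [ 0.6972 -0.3588 -0.0009] [394. 201.]
large_well0 0.96 [ 0.539  -0.0852  0.0174] [251. 181.]
large_well0 0.69 [ 0.4429 -0.0653  0.0186] [214. 203.]
large_well0 0.6 [ 0.4919 -0.0751  0.0206] [233. 191.]
large_well1 0.96 [ 0.539  -0.0852  0.0174] [251. 181.]
large_well1 0.69 [ 0.4429 -0.0653  0.0186] [214. 203.]
large_well1 0.6 [ 0.4919 -0.0751  0.0206] [233. 191.]
small_well0 0.71 [ 0.4332 -0.1084  0.0215] [226. 215.]
small_well0 0.67 [ 0.4778 -0.1235  0.0207] [246. 205.]
small_well0 0.62 [ 0.5194 -0.1409  0.0214] [264. 197.]
small_well1 0.71 [ 0.4332 -0.1084  0.0215] [226. 215.]
small_well1 0.67 [ 0.4778 -0.1235  0.0207] [246. 205.]
small_well1 0.62 [ 0.5194 -0.1409  0.0214] [264. 197.]
```

```bash
python3 - <<'E'
import cv2
a=cv2.imread("pics/top0.png")[110:350,150:430]; cv2.imwrite("pics/t1.png",cv2.resize(a,None,fx=2.5,fy=2.5,interpolation=2))
E
```

```text
(no output)
```

View pics/t1.png

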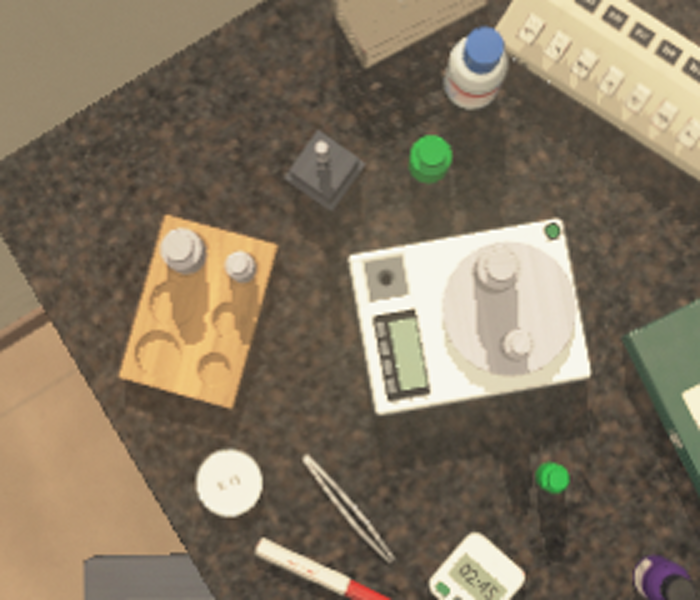

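View pics/scene0.png

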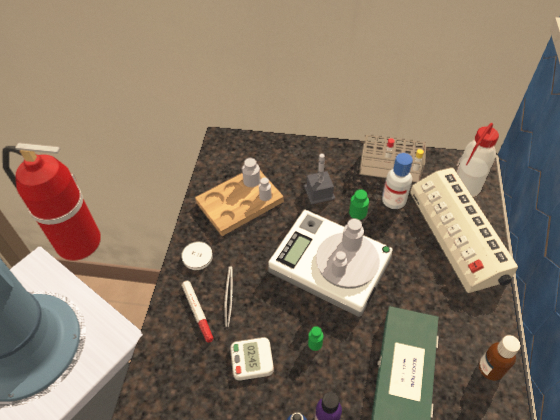

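The top view crop shows the block at upper left (free wells lower), the balance in the middle with the large weight at (497,265) and the small one at (517,343), the opening at (385,277), the probe at (322,150), and green decoys at (430,157) and (553,478). The scene view agrees. I'm moving over the block now.

```bash
python3 -m creep '[[[-2.6,-3,-0.1,0,100],[-2.6,-3,-0.1,0,100],[-2.6,-3,-0.1,0,100],[-2.6,-3,-0.1,0,100],[-2.6,-3,-0.1,0,100],[-2.6,-3,-0.1,0,100],[-2.6,-3,-0.1,0,100],[-2.6,-3,-0.1,0,100],[-2.6,-3,-0.1,0,100],[-2.6,-3,-0.1,0,100],[-2.6,-3,-0.1,0,100],[-2.6,-3,-0.1,0,100],[-2.6,-3,-0.1,0,100],[-2.6,-3,-0.1,0,100],[-2.6,-3,-0.1,0,100],[-2.6,-3,-0.1,0,100],[-2.6,-3,-0.1,0,100],[-2.6,-3,-0.1,0,100],[-2.6,-3,-0.1,0,100],[0,0,0,0,100]]]' 40
python3 - <<'E'
from h import *
st()
p=vision.capture("wrist"); cv2.imwrite("pics/w1.png",p["img"]); 
T=np.array(p["camera_from_world"]);print("cam",-T[:3,:3].T@T[:3,3])
for n in "opening large_weight_mid small_weight_mid block large_seated_mid small_seated_mid large_well0 small_well0".split():
        for r in mark_of(p,n)[:3]: print(n,round(r["conf"],2),np.round(r["position"],4), np.round(proj(p,r["position"])[0]))
E
```

```text
clock: 3.37
ee_pos: [0.4938, -0.1013, 0.2519]
ee_rot: [0.557, 3.086, -0.008]
force: [-0.5, -1.5, 0.1]
width: 1.001
t 3.37 pos [ 0.4938 -0.1013  0.2519] R [[-0.937, 0.35, 0.005], [0.35, 0.937, -0.006], [-0.006, -0.004, -1.0]] F [-0.5 -1.5  0.1] w 1.001
cam [ 0.42659626 -0.07630681  0.3956703 ]
opening 0.72 [ 0.5074 -0.2722  0.048 ] [153. 240.]
large_weight_mid 0.78 [ 0.5094 -0.3648  0.0932] [ 64. 284.]
small_weight_mid 0.94 [ 0.4428 -0.3826  0.0817] [ 26. 232.]
small_weight_mid 0.63 [ 0.4958 -0.0758  0.0258] [304. 171.]
block 0.7 [ 0.4849 -0.0938  0.0013] [286. 164.]
block 0.63 [ 0.698  -0.3556  0.0018] [174. 354.]
block 0.22 [ 0.5406 -0.0852  0.0221] [308. 206.]
large_seated_mid 0.96 [ 0.5376 -0.0859  0.043 ] [308. 209.]
large_seated_mid 0.74 [ 0.5068 -0.2718  0.0481] [153. 239.]
small_seated_mid 0.69 [ 0.5249 -0.1389  0.0414] [262. 214.]
large_well0 0.87 [ 0.5391 -0.0864  0.0223] [307. 206.]
large_well0 0.82 [ 0.4501 -0.059   0.0201] [304. 128.]
large_well0 0.65 [ 0.4936 -0.0739  0.0211] [304. 168.]
small_well0 0.89 [ 0.4327 -0.1124  0.0259] [255. 131.]
small_well0 0.79 [ 0.4789 -0.1224  0.0282] [262. 171.]
small_well0 0.64 [ 0.5226 -0.1385  0.0241] [263. 208.]
```

View pics/w1.png

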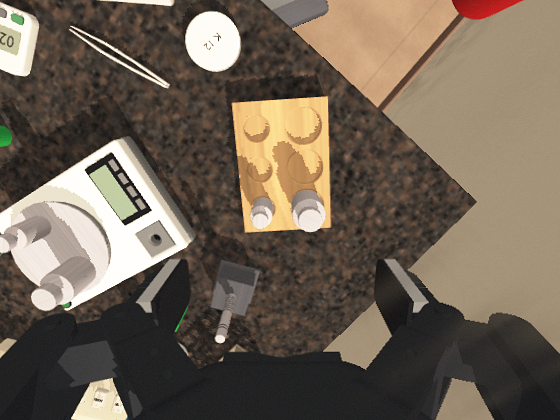

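The wrist view shows the block upright in the picture: free large wells at (304,128) and (304,168), small ones at (256,128) and (258,166). The balance opening is at (154,239) and the pan weights are at left. I'll fit the block pose from its outline in all three cameras.

```bash
cat >> h.py <<'E'
from scipy.optimize import minimize
def bw(b,q):
    c,s=np.cos(b[2]),np.sin(b[2]); q=np.atleast_2d(q)
    return np.c_[b[0]+c*q[:,0]-s*q[:,1], b[1]+s*q[:,0]+c*q[:,1], q[:,2]]
def fitblock(p,b0):
    m=cut_out(p,"block")[0]["mask"]
    cn,_=cv2.findContours(m.astype(np.uint8),0,1); cn=max(cn,key=cv2.contourArea)
    cn=cn.reshape(-1,2).astype(float)
    box=np.array([[x,y,z] for x in(-.078,.078) for y in(-.054,.054) for z in(0,.022)])
    def f(b):
        h=cv2.convexHull(proj(p,bw(b,box)).astype(np.float32))
        d=np.array([abs(cv2.pointPolygonTest(h,tuple(map(float,c)),True)) for c in cn])
        return np.mean(np.minimum(d,3))
    r=minimize(f,b0,method="Nelder-Mead",options=dict(initial_simplex=np.array(b0)+np.array([[0,0,0],[.006,0,0],[0,.006,0],[0,0,.08]]),xatol=1e-5,fatol=1e-4))
    return r.x,r.fun
E
python3 - <<'E'
from h import *
W=np.array([[x,y,.022] for y in(.025,-.029) for x in(-.048,0,.048)])
for c in("wrist","top","scene"):
    p=vision.capture(c); b,e=fitblock(p,[.485,-.097,-.30]); print(c,np.round(b,4),round(e,2)); print(np.round(bw(b,W),4).tolist())
    if c=="wrist":
        im=p["img"].copy()
        for q in proj(p,bw(b,W)): cv2.circle(im,tuple(int(v*1) for v in q),1,(255,0,0),-1)
        for i,w in enumerate(W):
            r=.0205 if i<3 else .0145; a=np.linspace(0,6.28,60)
            cv2.polylines(im,[proj(p,bw(b,w+np.c_[r*np.cos(a),r*np.sin(a),0*a])).astype(int)],True,(255,0,0))
        cv2.imwrite("pics/w2.png",cv2.resize(im[80:250,200:360],None,fx=3.5,fy=3.5,interpolation=2))
E
```

```text
wrist [ 0.4851 -0.0978 -0.3002] 1.15
[[0.4466, -0.0597, 0.022], [0.4925, -0.0739, 0.022], [0.5383, -0.0881, 0.022], [0.4307, -0.1113, 0.022], [0.4765, -0.1255, 0.022], [0.5224, -0.1397, 0.022]]
top [ 0.4853 -0.096  -0.3002] 1.5
[[0.4468, -0.0579, 0.022], [0.4927, -0.0721, 0.022], [0.5385, -0.0863, 0.022], [0.4308, -0.1095, 0.022], [0.4767, -0.1237, 0.022], [0.5226, -0.1379, 0.022]]
scene [ 0.4893 -0.0956 -0.3035] 1.44
[[0.4509, -0.0574, 0.022], [0.4967, -0.0717, 0.022], [0.5425, -0.0861, 0.022], [0.4348, -0.1089, 0.022], [0.4806, -0.1233, 0.022], [0.5264, -0.1376, 0.022]]
```

View pics/w2.png

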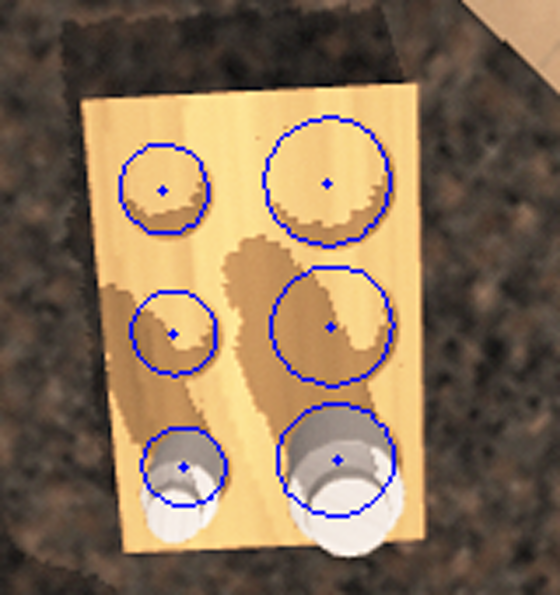

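The overlay sits about 1 px up and left of the real wells, so the block is near (0.4855,-0.0966) with yaw -0.30, which agrees with the top camera. Next I'm going over the pan.

```bash
cat >> h.py <<'E'
WT={"large_weight":(.019,.044,.013,.064),"small_weight":(.013,.038,.009,.056)}
def fitw(p,name,near,z0,quiet=False):
    R1,h1,R2,h2=WT[name]; a=np.linspace(0,2*np.pi,40,endpoint=False)
    P0=np.vstack([np.c_[r*np.cos(a),r*np.sin(a),0*a+h] for r,h in((R1,0),(R1,h1),(R2,h2-.012),(R2,h2))])
    u=proj(p,np.r_[near,z0+h2/2])[0]; best=None
    for c in cut_out(p,name):
        m=c["mask"]; ys,xs=np.nonzero(m); d=np.hypot(xs.mean()-u[0],ys.mean()-u[1])
        if best is None or d<best[0]: best=(d,m)
    cn,_=cv2.findContours(best[1].astype(np.uint8),0,1); cn=max(cn,key=cv2.contourArea)
    cn=cv2.convexHull(cn).reshape(-1,2).astype(np.float32); tgt=np.zeros((420,560),np.uint8); cv2.fillConvexPoly(tgt,cn.astype(int),1)
    def f(b):
        h=cv2.convexHull((proj(p,P0+np.r_[b,z0])*16).astype(np.int32)); t=np.zeros((420,560),np.uint8); cv2.fillConvexPoly(t,h,1,8,4)
        return 1-(t&tgt).sum()/max(1,(t|tgt).sum())
    r=minimize(f,near,method="Nelder-Mead",options=dict(initial_simplex=np.array(near)+np.array([[-.004,-.004],[.006,0],[0,.006]]),xatol=5e-5,fatol=1e-4))
    return r.x,1-r.fun
def togo(xy,z=None):
    s=st(); M=R.from_rotvec(s["ee_rot"]).as_matrix(); t=np.array([xy[0],xy[1],s["ee_pos"][2] if z is None else z])
    print("go tool cm",np.round((t-s["ee_pos"])@M*100,2))
E
python3 -m creep '[[[-1.5,-3.46,0,0,100],[-1.5,-3.46,0,0,100],[-1.5,-3.46,0,0,100],[-1.5,-3.46,0,0,100],[-1.5,-3.46,0,0,100],[-1.5,-3.46,0,0,100],[-1.5,-3.46,0,0,100],[0,0,0,0,100],[0,0,0,0,100]]]'
python3 - <<'E'
from h import *
for c in("wrist","top","scene"):
    p=vision.capture(c)
    if c=="wrist": cv2.imwrite("pics/w3.png",p["img"])
    for n,q in(("large_weight",(.507,-.365)),("small_weight",(.442,-.381))):
        try: print(c,n,fitw(p,n,q,.060))
        except Exception as e: print(c,n,e)
    if c!="scene":
        for r in mark_of(p,"opening")[:1]: print(r)
togo((.507,-.365))
E
```

```text
clock: 4.87
ee_pos: [0.5071, -0.3588, 0.2501]
ee_rot: [-0.549, -3.092, 0.004]
force: [-0.8, 0.3, -0.6]
width: 0.999
wrist large_weight (array([ 0.50860219, -0.36544869]), np.float64(0.9236842105263158))
wrist small_weight (array([ 0.44288674, -0.38109821]), np.float64(0.9230769230769231))
{'position': [0.5069, -0.2694, 0.051], 'conf': 0.74}
top large_weight (array([ 0.503, -0.369]), np.float64(0.0))
top small_weight (array([ 0.438, -0.385]), np.float64(0.0))
{'position': [0.504, -0.2703, 0.0463], 'conf': 0.89}
scene large_weight (array([ 0.51155499, -0.36520117]), np.float64(0.8656))
scene small_weight (array([ 0.44463745, -0.38145482]), np.float64(0.8698060941828255))
t 5.42 pos [ 0.5093 -0.3544  0.2504] R [[-0.942, 0.337, 0.0], [0.337, 0.942, 0.0], [-0.0, 0.0, -1.0]] F [ 0.6 -0.2 -0.2] w 1.002
go tool cm [-0.14 -1.07 -0.  ]
```

View pics/w3.png

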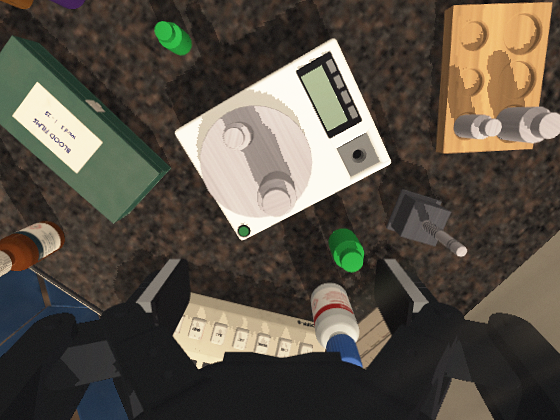

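The view shows the large weight between the fingers at (272,195), the small one at (236,135), and the decoy and bottle clear of the fingers. I'll descend in two stages.

```bash
python3 -m creep '[[[-0.3,-1.07,2,0,100],[0,0,4,0,100],[0,0,3,0,100],[0,0,0,0,100],[0,0,0,0,100]]]'
python3 - <<'E'
from h import *
st();st();p=vision.capture("wrist"); print(fitw(p,"large_weight",(.5086,-.3655),.06),fitw(p,"small_weight",(.443,-.381),.06)); togo((.5086,-.3655),.067)
E
```

```text
clock: 5.83
ee_pos: [0.5071, -0.365, 0.1588]
ee_rot: [-0.538, -3.091, -0.002]
force: [0.1, -0.8, 1.1]
width: 0.999
t 5.83 pos [ 0.5071 -0.365   0.1588] R [[-0.941, 0.338, -0.004], [0.338, 0.941, 0.002], [0.004, 0.001, -1.0]] F [ 0.1 -0.8  1.1] w 0.999
t 5.83 pos [ 0.5071 -0.365   0.1588] R [[-0.941, 0.338, -0.004], [0.338, 0.941, 0.002], [0.004, 0.001, -1.0]] F [ 0.1 -0.8  1.1] w 0.999
(array([ 0.50891996, -0.36587367]), np.float64(0.9699876237623762)) (array([ 0.44248489, -0.3808167 ]), np.float64(0.9465988556897648))
t 5.98 pos [ 0.5096 -0.3676  0.163 ] R [[-0.941, 0.338, 0.004], [0.338, 0.941, -0.003], [-0.004, -0.001, -1.0]] F [ 0.5 -0.1 -0.2] w 1.0
go tool cm [0.21 0.17 9.6 ]
```

```bash
python3 -m creep '[[[0,0,3,0,100],[0,0,3,0,100],[0,0,2.4,0,100],[0,0,1,0,100],[0,0,0,0,100]]]'; python3 -m creep '[[[0,0,0,0,20],[0,0,0,0,20],[0,0,0,0,20],[0,0,0,0,20],[0,0,0,0,20],[0,0,0,0,20]]]' 50; python3 -m creep '[[[0,0,0,0,20],[0,0,0,0,20]]]' ; python3 -m creep '[[[0,0,-2,0,20],[0,0,-3.5,0,20],[0,0,-3.5,0,20],[0,0,0,0,20]]]'
```

```text
clock: 6.4
ee_pos: [0.5078, -0.3654, 0.0654]
ee_rot: [-0.538, -3.093, -0.001]
force: [-0.5, -0.0, 0.6]
width: 0.997
clock: 6.9
ee_pos: [0.5097, -0.3667, 0.0684]
ee_rot: [0.538, 3.092, -0.0]
force: [-0.3, 1.7, 6.3]
width: 0.429
clock: 7.07
ee_pos: [0.5097, -0.3668, 0.0684]
ee_rot: [0.538, 3.092, -0.0]
force: [-0.9, 1.4, 6.5]
width: 0.431
clock: 7.4
ee_pos: [0.5112, -0.3697, 0.1629]
ee_rot: [0.538, 3.084, -0.008]
force: [2.5, -2.2, -3.4]
width: 0.431
```

```bash
python3 -m creep '[[[2.03,3.37,0,0,20],[2.03,3.37,0,0,20],[2.03,3.37,0,0,20],[2.03,3.37,0,0,20],[2.03,3.37,0,0,20],[2.03,3.37,0,0,20],[2.03,3.37,0,0,20],[2.03,3.37,0,0,20],[0,0,3,0,20],[0,0,3,0,20],[0,0,0,0,20],[0,0,0,0,20]]]'
python3 - <<'E'
from h import *
P=[]
for i in range(4):
    s=st(); P.append(s["ee_pos"]); p=vision.capture("wrist"); T=np.array(p["camera_from_world"]); M=R.from_rotvec(s["ee_rot"]).as_matrix()
    print(-T[:3,:3].T@T[:3,3])
m=np.mean(P,0);print("mean",m)
z0=m[2]-.0675+.06
print(fitw(p,"large_weight",m[:2],z0)); print(fitblock(p,[.4855,-.0966,-.3]))
cv2.imwrite("pics/w4.png",p["img"])
E
```

```text
clock: 8.4
ee_pos: [0.4429, -0.0579, 0.0943]
ee_rot: [-0.538, -3.088, 0.004]
force: [0.0, -0.8, -4.5]
width: 0.428
t 8.4 pos [ 0.4429 -0.0579  0.0943] R [[-0.941, 0.338, -0.007], [0.338, 0.941, -0.002], [0.006, -0.004, -1.0]] F [ 0.  -0.8 -4.5] w 0.428
[ 0.37709602 -0.03430443  0.23897374]
t 8.45 pos [ 0.4452 -0.0585  0.0958] R [[-0.941, 0.339, -0.002], [0.339, 0.941, -0.001], [0.002, -0.002, -1.0]] F [ 1.2 -0.7 -4.8] w 0.435
[ 0.37875369 -0.0348674   0.24023454]
t 8.5 pos [ 0.4468 -0.0587  0.0969] R [[-0.94, 0.34, 0.001], [0.34, 0.94, -0.001], [-0.001, -0.0, -1.0]] F [ 0.3  0.1 -4.5] w 0.431
[ 0.37987837 -0.03511861  0.24109178]
t 8.55 pos [ 0.4476 -0.0587  0.0975] R [[-0.94, 0.34, 0.003], [0.34, 0.94, -0.0], [-0.003, 0.001, -1.0]] F [-0.  -0.9 -4.8] w 0.428
[ 0.38048706 -0.03517422  0.24158652]
mean [ 0.4456149  -0.05842794  0.09610727]
(array([ 0.44610519, -0.05874481]), np.float64(0.9444091198110637))
(array([ 0.4855, -0.0966, -0.3   ]), np.float64(3.0))
```

View pics/w4.png

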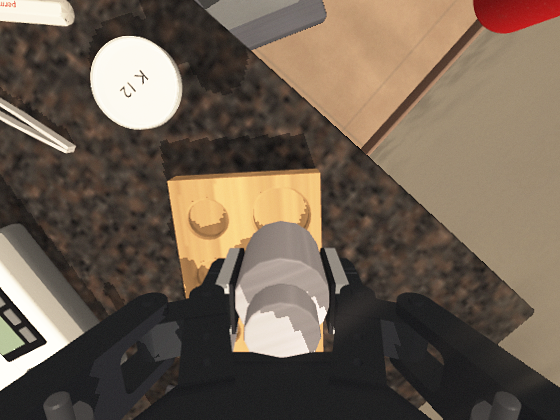

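The arm was still settling in that picture. It shows the weight held upright, with the near rim of well0 visible at (281,190). I'll go lower, let it settle and compare overlays.

```bash
python3 -m creep '[[[0,0,3,0,20],[0,0,2.4,0,20],[0,0,0,0,20],[0,0,0,0,20],[0,0,0,0,20],[0,0,0,0,20],[0,0,0,0,20],[0,0,0,0,20]]]'
cat >> h.py <<'E'
def overlay(p,b,wells,wname,wxy,z0,fn,box):
    im=p["img"].copy(); k=4; x0,y0,x1,y1=box; im=cv2.resize(im[y0:y1,x0:x1],None,fx=k,fy=k,interpolation=2)
    a=np.linspace(0,2*np.pi,80); C=np.c_[np.cos(a),np.sin(a),0*a]
    D=lambda P,c: cv2.polylines(im,[((proj(p,P)-[x0,y0]+.5)*k).astype(int)],True,c,1)
    for x,y,r in wells: D(bw(b,np.c_[x+r*C[:,0],y+r*C[:,1],.022+0*a]),(255,0,0))
    D(bw(b,np.array([[-.078,-.054,.022],[.078,-.054,.022],[.078,.054,.022],[-.078,.054,.022]])),(255,0,255))
    R1,h1,R2,h2=WT[wname]
    for r,h in((R1,0),(R1,h1),(R2,h2)): D(C*r+np.r_[wxy,z0+h],(0,200,0))
    cv2.imwrite(fn,im)
E
python3 - <<'E'
from h import *
s=st(); p=vision.capture("wrist"); s=st(); m=s["ee_pos"]; z0=m[2]-.0675+.06
w,q=fitw(p,"large_weight",m[:2],z0); print("w",w,q,"z0",z0)
overlay(p,(.4855,-.0966,-.3),[(-.048,.025,.0205),(-.048,-.029,.0145)],"large_weight",w,z0,"pics/o1.png",(180,100,370,240))
E
```

```text
clock: 9.37
ee_pos: [0.4476, -0.0575, 0.0434]
ee_rot: [0.538, 3.093, 0.002]
force: [0.1, -0.3, -5.3]
width: 0.432
t 9.37 pos [ 0.4476 -0.0575  0.0434] R [[-0.941, 0.338, 0.003], [0.338, 0.941, 0.001], [-0.002, 0.001, -1.0]] F [ 0.1 -0.3 -5.3] w 0.432
t 9.42 pos [ 0.4473 -0.0574  0.0432] R [[-0.941, 0.338, 0.002], [0.338, 0.941, 0.001], [-0.002, 0.001, -1.0]] F [ 0.5 -0.1 -5.7] w 0.427
w [ 0.44545569 -0.05733119] 0.9415706244974538 z0 0.03566713441924897
```

View pics/o1.png

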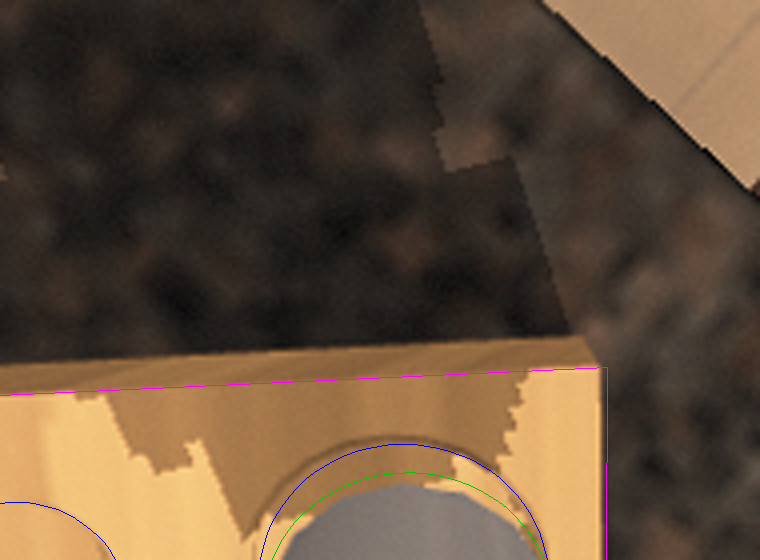

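The blue predicted well rim sits about 1 mm low and right of the real rim, and the weight's lower rim (grey edge at y=485) lies about 1.5 mm too far along +x. I'll correct by tool (+0.15, -0.12) cm and lower while watching the force.

```bash
python3 -m creep '[[[0.15,-0.12,0.6,0,20],[0,0,0.3,0,20],[0,0,0.3,0,20],[0,0,0.2,0,20],[0,0,0,0,20],[0,0,0,0,20],[0,0,0,0,20]]]'
python3 -m creep '[[[0,0,0.2,0,20],[0,0,0.2,0,20],[0,0,0,0,20],[0,0,0,0,20]]]'
```

```text
clock: 10.05
ee_pos: [0.4445, -0.0583, 0.0293]
ee_rot: [-0.539, -3.093, -0.002]
force: [-3.5, 1.0, 12.2]
width: 0.429
clock: 10.38
ee_pos: [0.4476, -0.0594, 0.0267]
ee_rot: [0.54, 3.091, 0.002]
force: [-2.0, -0.4, 16.3]
width: 0.431
```

```bash
python3 -m creep '[[[0,0,-0.2,0,20],[0.1,0,0,0,20],[0,0,0,0,20],[0,0,0,0,20],[0,0,0,0,20]]]'
python3 -m creep '[[[0,0,0.2,0,20],[0,0,0.1,0,20],[0,0,0,0,20],[0,0,0,0,20],[0,0,0,0,20]]]'
```

```text
clock: 10.8
ee_pos: [0.4468, -0.059, 0.0274]
ee_rot: [0.539, 3.089, -0.001]
force: [3.7, -2.7, 5.7]
width: 0.433
clock: 11.22
ee_pos: [0.4476, -0.0593, 0.0262]
ee_rot: [0.54, 3.089, 0.002]
force: [-0.3, -3.4, 24.8]
width: 0.429
```

```bash
python3 - <<'E'
from h import *
s=st(); p=vision.capture("wrist"); m=s["ee_pos"]
overlay(p,(.4855,-.0966,-.3),[(-.048,.025,.0205),(-.048,-.029,.0145)],"large_weight",(.447,-.0585),.015,"pics/o2.png",(185,160,375,310))
E
```

```text
t 11.22 pos [ 0.4476 -0.0593  0.0262] R [[-0.941, 0.339, 0.006], [0.339, 0.941, 0.0], [-0.005, 0.002, -1.0]] F [-0.3 -3.4 24.8] w 0.429
```

View pics/o2.png

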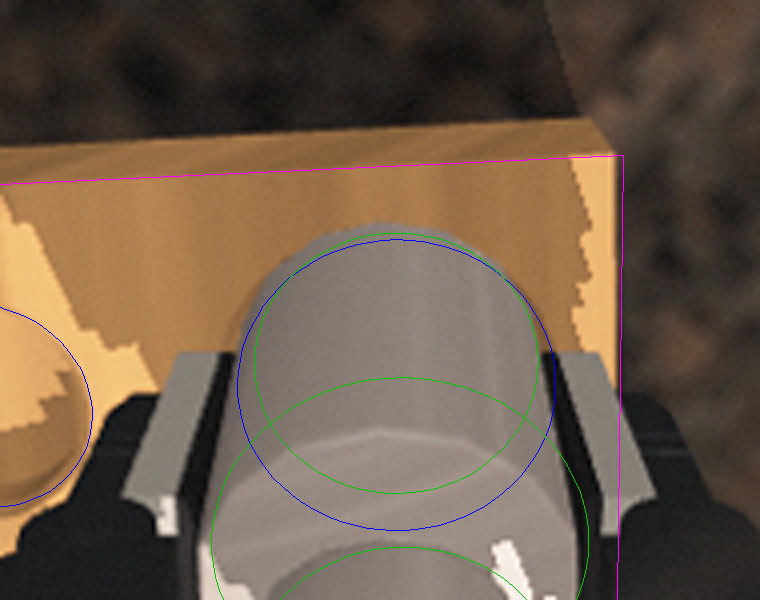

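The weight's near (-x) bottom edge sits at y=222, above where the near rim must be (about 231). Its top leans away, so it is resting on the -x rim and I over-corrected. I'll lift slightly, go back along tool -x and retry.

```bash
python3 -m creep '[[[0,0,-0.5,0,20],[-0.2,0,0,0,20],[0,0,0,0,20],[0,0,0,0,20],[0,0,0,0,20],[0,0,0,0,20]]]'
python3 -m creep '[[[0,0,0.2,0,20],[0,0,0.2,0,20],[0,0,0.1,0,20],[0,0,0,0,20],[0,0,0,0,20],[0,0,0,0,20]]]'
```

```text
clock: 11.77
ee_pos: [0.4434, -0.0576, 0.0277]
ee_rot: [-0.537, -3.09, -0.001]
force: [-1.8, 0.2, 7.5]
width: 0.43
clock: 12.27
ee_pos: [0.4461, -0.0583, 0.0255]
ee_rot: [-0.538, -3.093, -0.005]
force: [-6.8, -0.9, 32.4]
width: 0.432
```

```bash
python3 -m creep '[[[0,0,-1,0,20],[0,0,-1,0,20],[0,0,0,0,20],[0,0,0,0,20],[0,0,0,0,20],[0,0,0,0,20],[0,0,0,0,20],[0,0,0,0,20]]]'
cat >> h.py <<'E'
def fitw5(p,name,b0,kind="all"):
    "x,y,z0,tilt about world x,y ; silhouette IoU (hull)"
    R1,h1,R2,h2=WT[name]; a=np.linspace(0,2*np.pi,40,endpoint=False)
    P0=np.vstack([np.c_[r*np.cos(a),r*np.sin(a),0*a+h] for r,h in((R1,0),(R1,h1),(R2,h2-.012),(R2,h2))])
    u=proj(p,np.r_[b0[:2],b0[2]+h2/2])[0]
    m=min((c["mask"] for c in cut_out(p,name)),key=lambda m:np.hypot(*(np.argwhere(m).mean(0)[::-1]-u)))
    P=lambda b:R.from_rotvec([b[3],b[4],0]).apply(P0)+b[:3]
    tgt=m.astype(np.uint8)
    def f(b):
        h=cv2.convexHull((proj(p,P(b))*16).astype(np.int32)); t=np.zeros((420,560),np.uint8); cv2.fillConvexPoly(t,h,1,8,4)
        return 1-(t&tgt).sum()/max(1,(t|tgt).sum())
    S=np.vstack([b0]+[np.array(b0)+d for d in np.diag([.004,.004,.004,.08,.08])])
    r=minimize(f,b0,method="Nelder-Mead",options=dict(initial_simplex=S,xatol=1e-5,fatol=1e-5,maxiter=600))
    return r.x,1-r.fun
E
python3 - <<'E'
from h import *
s=st(); p=vision.capture("wrist"); s=st(); m=s["ee_pos"]; z0=m[2]-.0084
x,q=fitw5(p,"large_weight",[m[0],m[1],z0,0,0]); print(np.round(x,4),q,"z0 exp",z0)
overlay(p,(.4855,-.0966,-.3),[(-.048,.025,.0205),(-.048,-.029,.0145)],"large_weight",m[:2],z0,"pics/o3.png",(185,150,375,300))
for c in("scene","top"):
    p=vision.capture(c)
    try: print(c,fitw5(p,"large_weight",[m[0],m[1],z0,0,0]))
    except Exception as e: print(e)
E
```

```text
clock: 12.93
ee_pos: [0.445, -0.0585, 0.0428]
ee_rot: [-0.538, -3.094, 0.001]
force: [-0.1, 0.3, -4.3]
width: 0.427
t 12.93 pos [ 0.445  -0.0585  0.0428] R [[-0.941, 0.338, -0.001], [0.338, 0.941, -0.0], [0.001, -0.001, -1.0]] F [-0.1  0.3 -4.3] w 0.427
t 12.98 pos [ 0.4452 -0.0586  0.0429] R [[-0.941, 0.338, -0.001], [0.338, 0.941, -0.0], [0.001, -0.001, -1.0]] F [ 0.3 -0.3 -5.3] w 0.427
[ 0.4408 -0.0572  0.0333  0.0263  0.0418] 0.9508955875928353 z0 exp 0.0344938679869871
scene (array([ 0.4431957 , -0.04520273,  0.03679114,  0.49049803, -0.38968893]), np.float64(0.531055900621118))
min() iterable argument is empty
```

View pics/o3.png

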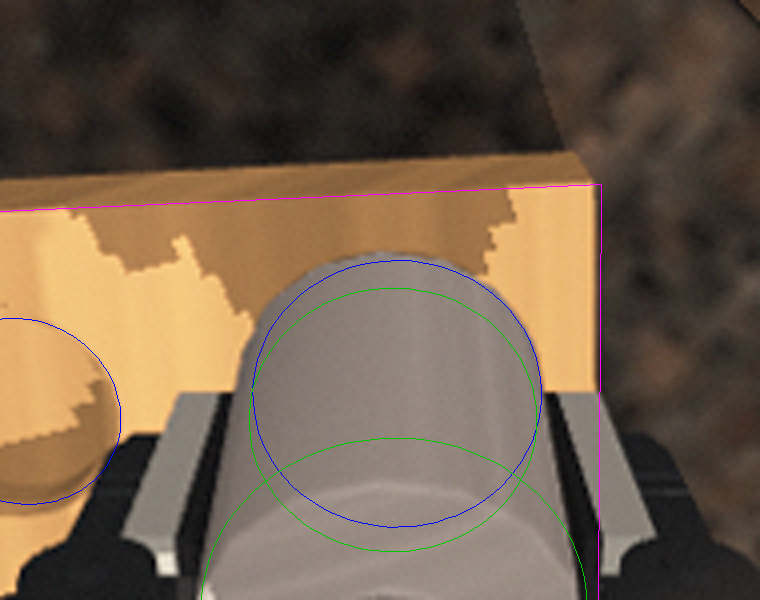

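The held weight has pivoted in the pads: its bottom near edge is at y=252 instead of 288, and its top is 5 mm the other way, so about 0.2 rad. The foot is therefore about 5–6 mm too far toward -x. I'll shift tool x by -0.6, lower until the far edge touches the well floor, then release so that it rights itself.

```bash
python3 -m creep '[[[-0.6,0,0,0,20],[0,0,0,0,20],[0,0,0.6,0,20],[0,0,0.4,0,20],[0,0,0,0,20],[0,0,0,0,20],[0,0,0,0,20],[0,0,0,0,20]]]'
python3 -m creep '[[[0,0,0.25,0,20],[0,0,0.2,0,20],[0,0,0,0,20],[0,0,0,0,20],[0,0,0,0,20]]]'
```

```text
clock: 13.9
ee_pos: [0.4512, -0.0606, 0.0333]
ee_rot: [0.539, 3.095, -0.0]
force: [1.0, -0.7, -5.4]
width: 0.428
clock: 14.32
ee_pos: [0.4512, -0.0606, 0.0287]
ee_rot: [-0.539, -3.095, 0.0]
force: [-0.3, 0.6, -4.5]
width: 0.43
```

```bash
python3 -m creep '[[[0,0,0.15,0,20],[0,0,0,0,20],[0,0,0,0,20],[0,0,0,0,20]]]';python3 -m creep '[[[0,0,0.15,0,20],[0,0,0,0,20],[0,0,0,0,20],[0,0,0,0,20]]]'
```

```text
clock: 14.65
ee_pos: [0.4512, -0.0606, 0.0273]
ee_rot: [-0.539, -3.095, 0.0]
force: [0.1, -0.4, -5.4]
width: 0.429
clock: 14.98
ee_pos: [0.4511, -0.0606, 0.0257]
ee_rot: [-0.539, -3.095, 0.0]
force: [0.3, 0.4, -5.2]
width: 0.43
```

```bash
python3 -m creep '[[[0,0,0.15,0,20],[0,0,0,0,20],[0,0,0,0,20],[0,0,0,0,20]]]';python3 -m creep '[[[0,0,0.15,0,20],[0,0,0,0,20],[0,0,0,0,20],[0,0,0,0,20]]]'
```

```text
clock: 15.32
ee_pos: [0.4512, -0.0606, 0.0242]
ee_rot: [-0.539, -3.095, 0.0]
force: [0.7, 0.2, -5.2]
width: 0.426
clock: 15.65
ee_pos: [0.4513, -0.0606, 0.0238]
ee_rot: [-0.54, -3.094, -0.002]
force: [-3.5, 0.5, 7.1]
width: 0.434
```

Contact came at TCP z 0.0238, against an expected seating height of 0.0234. I'm releasing, lifting and checking.

```bash
python3 -m creep '[[[0,0,0,0,65],[0,0,0,0,65],[0,0,0,0,65],[0,0,0,0,65],[0,0,-2,0,65],[0,0,-4,0,65],[0,0,-4,0,65],[0,0,-4,0,65],[0,0,-2,0,100],[0,0,0,0,100],[0,0,0,0,100],[0,0,0,0,100]]]'
python3 - <<'E'
from h import *
s=st(); p=vision.capture("wrist"); im=p["img"]
print(mark_of(p,"large_weight_mid")[:3]); 
for z in(.015,.022): print(z,fitw(p,"large_weight",(.447,-.0585),z))
cv2.imwrite("pics/w5.png",cv2.resize(im[90:310,150:430],None,fx=2.8,fy=2.7,interpolation=2))
E
```

```text
clock: 16.65
ee_pos: [0.4504, -0.0602, 0.182]
ee_rot: [-0.538, -3.094, -0.0]
force: [-0.8, 1.3, -0.6]
width: 1.001
t 16.65 pos [ 0.4504 -0.0602  0.182 ] R [[-0.941, 0.338, -0.001], [0.338, 0.941, 0.0], [0.001, -0.0, -1.0]] F [-0.8  1.3 -0.6] w 1.001
[{'position': [0.5064, -0.2703, 0.0507], 'conf': 0.75}, {'position': [0.6192, -0.3169, 0.0324], 'conf': 0.74}, {'position': [0.4505, -0.0612, 0.0495], 'conf': 0.69}]
0.015 (array([ 0.44884703, -0.0613983 ]), np.float64(0.8356940509915014))
0.022 (array([ 0.44774034, -0.06094716]), np.float64(0.8597475455820477))
```

View pics/w5.png

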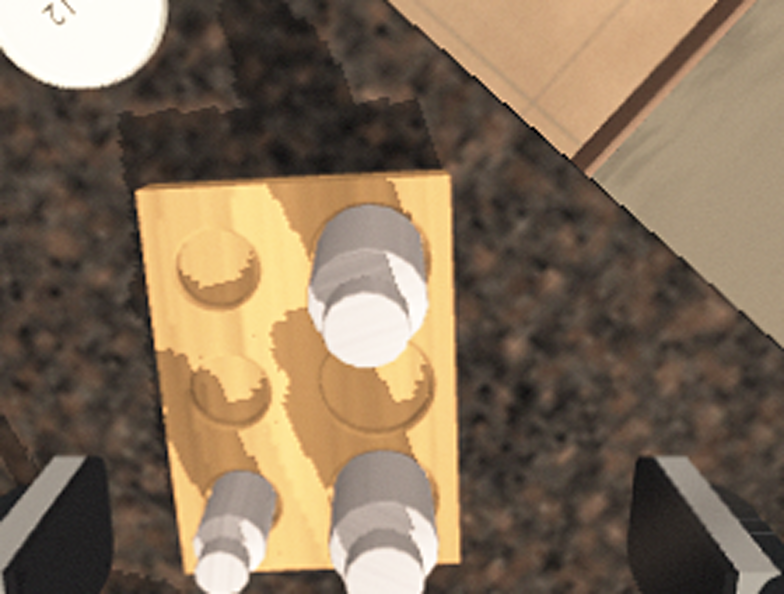

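The picture shows the large weight standing in large_well0 (crop (370,275)), level with its neighbour. I'll check numerically against the already seated one and measure the small weight.

```bash
python3 - <<'E'
from h import *
for c in("wrist","top","scene"):
    p=vision.capture(c)
    for n,l in(("large_weight",[(.447,-.0585),(.5385,-.087)]),):
        for q in l:
            try:
                x,i=fitw(p,n,q,.015); y,j=fitw5(p,n,[*x,.015,0,0]); print(c,q,np.round(x,4),round(i,3),np.round(y,4),round(j,3))
            except Exception as e: print(c,e)
    try: print(c,"block",fitblock(p,[.4855,-.0966,-.3]))
    except Exception as e: print(c,e)
E
```

```text
wrist (0.447, -0.0585) [ 0.45   -0.0617] 0.852 [ 0.4471 -0.0609  0.0036  0.0635  0.1766] 0.968
wrist (0.5385, -0.087) [ 0.5345 -0.091 ] 0.0 [ 0.5345 -0.091   0.015   0.      0.    ] 0.0
wrist block (array([ 0.48592074, -0.09802115, -0.29447776]), np.float64(1.191494616437304))
top (0.447, -0.0585) [ 0.443  -0.0625] 0.0 [ 0.443  -0.0625  0.015   0.      0.    ] 0.0
top (0.5385, -0.087) [ 0.5345 -0.091 ] 0.0 [ 0.5345 -0.091   0.015   0.      0.    ] 0.0
top block (array([ 0.4846452 , -0.09549722, -0.31349601]), np.float64(1.578711271679161))
scene (0.447, -0.0585) [ 0.4525 -0.0593] 0.853 [ 0.4504 -0.0565  0.0136  0.0897  0.0709] 0.92
scene (0.5385, -0.087) [ 0.5345 -0.091 ] 0.0 [ 0.5345 -0.091   0.015   0.      0.    ] 0.0
scene block (array([ 0.4889742 , -0.09551621, -0.30777513]), np.float64(1.6004215523818461))
```

```bash
python3 - <<'E'
from h import *
p=vision.capture("wrist"); im=p["img"]; cv2.imwrite("pics/w6.png",im)
k=lambda u:np.round((u-[150,90])*[2.8,2.7]).tolist()
d=np.array([np.cos(-.3),np.sin(-.3),0])
b=(.4855,-.0966,-.3)
for q in(-.048,.048):
    c=bw(b,[q,.025,0])[0]
    for n,o in(("knobtop",[0,0,.079]),("knobtop-far",d*.013+[0,0,.079]),("bodytop",[0,0,.059]),("near bottom",-d*.019+[0,0,.015]),("near rim",-d*.0205+[0,0,.022])): print(q,n,k(proj(p,c+o)[0]))
print("well1",k(proj(p,bw(b,[0,.025,.022]))[0]),"sw0",k(proj(p,bw(b,[-.048,-.029,.022]))[0]),"corners",[k(u) for u in proj(p,bw(b,[[-.078,.054,.022],[-.078,-.054,.022],[.078,.054,.022]]))])
hsv=cv2.cvtColor(im,cv2.COLOR_BGR2HSV); m=((hsv[...,2]>205)&(hsv[...,1]<40)).astype(np.uint8)
n,l,s,c=cv2.connectedComponentsWithStats(m)
for i in range(1,n):
    if s[i,4]>150: print(s[i],k(c[i]))
E
```

```text
-0.048 knobtop [372.0, 298.0]
-0.048 knobtop-far [374.0, 339.0]
-0.048 bodytop [372.0, 282.0]
-0.048 near bottom [369.0, 203.0]
-0.048 near rim [369.0, 202.0]
0.048 knobtop [385.0, 575.0]
0.048 knobtop-far [387.0, 608.0]
0.048 bodytop [384.0, 543.0]
0.048 near bottom [380.0, 443.0]
0.048 near rim [380.0, 447.0]
well1 [377.0, 381.0] sw0 [219.0, 264.0] corners [[452.0, 172.0], [139.0, 186.0], [459.0, 557.0]]
[  28   21  100   25 1460] [-203.0, -154.0]
[ 144   54   65   67 3328] [72.0, -7.0]
[ 12  68 112  71 508] [-217.0, 44.0]
[260 182  43  43 937] [372.0, 314.0]
[   0  202  131  122 5104] [-255.0, 473.0]
[   0  275   51   83 2239] [-373.0, 597.0]
[268 277  38  39 742] [388.0, 565.0]
[220 281  25  28 343] [230.0, 559.0]
```

The knob centre is at (367,327) where an upright weight would show (372,298). So the weight still leans about 0.18 rad with its near edge on the -x rim (7 mm over 38 mm fits). I'll regrip gently, slide it toward +x (tool -x) and let it drop.

```bash
python3 -m creep '[[[-0.05,0,4,0,70],[0,0,4,0,70],[0,0,4,0,70],[0,0,2.5,0,70],[0,0,1,0,70],[0,0,0,0,70],[0,0,0,0,20],[0,0,0,0,20],[0,0,0,0,20],[0,0,0,0,20],[0,0,0,0,20]]]' 20
python3 -m creep '[[[-0.1,0,0,0,20],[-0.1,0,0,0,20],[0,0,0,0,20],[0,0,0,0,20],[0,0,0,0,20]]]'
```

```text
clock: 18.72
ee_pos: [0.4536, -0.0611, 0.0293]
ee_rot: [0.538, 3.091, 0.001]
force: [0.5, -1.1, 4.9]
width: 0.433
clock: 19.13
ee_pos: [0.4537, -0.0612, 0.0292]
ee_rot: [-0.539, -3.094, -0.003]
force: [-3.7, -0.6, 11.9]
width: 0.435
```

```bash
python3 -m creep '[[[-0.1,0,0,0,20],[0,0,0,0,20],[0,0,0,0,20],[0,0,0,0,20]]]'; python3 -m creep '[[[0,0,0,0,65],[0,0,0,0,65],[0,0,0,0,65],[0,0,0,0,65],[0,0,-3,0,65],[0,0,-4,0,65],[0,0,-4,0,65],[0,0,-4,0,65],[0.3,0,-1,0,100],[0,0,0,0,100],[0,0,0,0,100],[0,0,0,0,100],[0,0,0,0,100]]]'
cat >> h.py <<'E'
def knob(p,b,q,name,seat=.015):
    "expected upright knob-top centre vs bright blob; tilt estimate in block x,y (mm offset)"
    h2=WT[name][3]; c=bw(b,[*q,0])[0]+[0,0,seat+h2]; u=proj(p,c)[0]
    im=p["img"]; hsv=cv2.cvtColor(im,cv2.COLOR_BGR2HSV); m=((hsv[...,2]>205)&(hsv[...,1]<40)).astype(np.uint8)
    n,l,s,cc=cv2.connectedComponentsWithStats(m)
    j=min((i for i in range(1,n) if s[i,4]>60),key=lambda i:np.hypot(*(cc[i]-u)))
    v=cc[j]; w=ray(p,[v],c[2])[0]; print("pred px",np.round(u),"blob",np.round(v),s[j],"off mm world",np.round((w-c)*1e3,1))
E
python3 - <<'E'
from h import *
s=st(); p=vision.capture("wrist"); cv2.imwrite("pics/w7.png",p["img"]); b=(.4855,-.0966,-.3)
for q in((-.048,.025),(.048,.025)): knob(p,b,q,"large_weight")
knob(p,b,(.048,-.029),"small_weight")
for k in range(2):
    x,i=fitw(p,"large_weight",(.447,-.0585),.015); y,j=fitw5(p,"large_weight",[*x,.015,0,.1*k]); print(np.round(x,4),round(i,3),np.round(y,4),round(j,3))
E
```

```text
clock: 19.47
ee_pos: [0.4538, -0.0612, 0.0292]
ee_rot: [-0.539, -3.092, -0.004]
force: [-5.8, 0.4, 14.6]
width: 0.434
clock: 20.55
ee_pos: [0.4502, -0.0607, 0.1862]
ee_rot: [-0.538, -3.092, 0.003]
force: [0.1, -0.3, -0.1]
width: 1.003
t 20.55 pos [ 0.4502 -0.0607  0.1862] R [[-0.941, 0.338, -0.004], [0.338, 0.941, -0.001], [0.003, -0.002, -1.0]] F [ 0.1 -0.3 -0.1] w 1.003
pred px [284. 201.] blob [284. 196.] [262 174  42  40 996] off mm world [-3.3  1.4  0. ]
pred px [288. 302.] blob [289. 299.] [269 276  38  39 725] off mm world [-3.4  2.1  0. ]
pred px [231. 300.] blob [234. 296.] [222 280  24  28 330] off mm world [-2.2  3.8  0. ]
[ 0.4451 -0.0589] 0.958 [ 0.4462 -0.0596  0.0168 -0.0258 -0.0501] 0.976
[ 0.4451 -0.0589] 0.958 [ 0.4467 -0.06    0.0121 -0.0195 -0.0382] 0.979
```

The large weight's knob offset (-3.3, 1.4 mm) now matches that of the already seated weight (-3.4, 2.1 mm). The upright fit at full depth has IoU 0.96, so it is upright and seated. Next is the small weight.

```bash
python3 -m creep '[[[-1.26,-3.75,0,0,100],[-1.26,-3.75,0,0,100],[-1.26,-3.75,0,0,100],[-1.26,-3.75,0,0,100],[-1.26,-3.75,0,0,100],[-1.26,-3.75,0,0,100],[-1.26,-3.75,0,0,100],[-1.26,-3.75,0,0,100],[0,0,2,0,100],[0,0,0,0,100],[0,0,0,0,100],[0,0,0,0,100],[0,0,0,0,100],[0,0,0,0,100]]]' 60
python3 - <<'E'
from h import *
p=vision.capture("wrist"); x,i=fitw(p,"small_weight",(.4426,-.381),.06); print(x,i); togo(x,.067)
E
```

```text
clock: 21.97
ee_pos: [0.4464, -0.376, 0.1684]
ee_rot: [0.535, 3.095, 0.001]
force: [0.4, -0.7, 0.4]
width: 1.001
[ 0.44308163 -0.38093107] 0.9624664879356568
t 22.07 pos [ 0.4461 -0.3763  0.1684] R [[-0.942, 0.336, 0.001], [0.336, 0.942, 0.0], [-0.001, 0.0, -1.0]] F [ 0.4 -0.3  0. ] w 1.002
go tool cm [ 0.14 -0.54 10.14]
```

```bash
python3 -m creep '[[[0.14,-0.54,3,0,100],[0,0,3,0,100],[0,0,3,0,100],[0,0,1.1,0,100],[0,0,0,0,100],[0,0,0,0,100],[0,0,0,0,100],[0,0,0,0,5],[0,0,0,0,5],[0,0,0,0,5],[0,0,0,0,5],[0,0,0,0,5],[0,0,0,0,5],[0,0,0,0,5]]]' 60; python3 -m creep '[[[0,0,-1,0,5],[0,0,-3.5,0,5],[0,0,-3.5,0,5],[0,0,-1,0,5],[0,0,0,0,5],[0,0,0,0,5],[0,0,0,0,5],[0,0,0,0,5]]]'
python3 - <<'E'
from h import *
s=st(); p=vision.capture("wrist"); m=s["ee_pos"]
for z0 in (m[2]-.0075,): print(fitw(p,"small_weight",m[:2],z0),fitw5(p,"small_weight",[*m[:2],z0,0,0]))
togo((.476,-.1251))
E
```

```text
clock: 23.23
ee_pos: [0.4425, -0.3818, 0.0674]
ee_rot: [0.538, 3.094, 0.0]
force: [-0.5, 2.2, 5.1]
width: 0.283
clock: 23.9
ee_pos: [0.4407, -0.3802, 0.1545]
ee_rot: [-0.538, -3.091, -0.003]
force: [0.1, 0.4, -1.8]
width: 0.287
t 23.9 pos [ 0.4407 -0.3802  0.1545] R [[-0.941, 0.338, -0.004], [0.338, 0.941, 0.003], [0.004, 0.001, -1.0]] F [ 0.1  0.4 -1.8] w 0.287
(array([ 0.44129721, -0.38119907]), np.float64(0.9530673229038495)) (array([ 0.44355324, -0.38193223,  0.1430198 ,  0.00759466,  0.00505938]), np.float64(0.9731232622798888))
t 24.05 pos [ 0.4412 -0.381   0.1553] R [[-0.941, 0.338, -0.003], [0.338, 0.941, 0.001], [0.003, 0.0, -1.0]] F [-0.6  0.5 -1.8] w 0.288
go tool cm [5.370e+00 2.526e+01 2.000e-02]
```

```bash
python3 -m creep '[[[0.77,3.61,0,0,5],[0.77,3.61,0,0,5],[0.77,3.61,0,0,5],[0.77,3.61,0,0,5],[0.77,3.61,0,0,5],[0.77,3.61,0,0,5],[0.77,3.61,0,0,5],[0,0,0,0,5],[0,0,3,0,5],[0,0,3,0,5],[0,0,3,0,5],[0,0,1.5,0,5],[0,0,0,0,5],[0,0,0,0,5],[0,0,0,0,5],[0,0,0,0,5],[0,0,0,0,5],[0,0,0,0,5]]]'
python3 - <<'E'
from h import *
s=st(); p=vision.capture("wrist"); m=s["ee_pos"]; z0=m[2]-.0075
x,i=fitw(p,"small_weight",m[:2],z0); print(x,i,fitw5(p,"small_weight",[*x,z0,0,0]))
b=(.4845,-.0973,-.3)
overlay(p,b,[(0,-.029,.0145),(-.048,-.029,.0145)],"small_weight",m[:2]+np.array([.0006,.0005]),z0,"pics/o4.png",(185,160,375,310))
togo((.476,-.1251))
E
```

```text
clock: 25.55
ee_pos: [0.4777, -0.1258, 0.0529]
ee_rot: [0.538, 3.093, 0.001]
force: [-0.3, 0.5, -1.6]
width: 0.285
t 25.55 pos [ 0.4777 -0.1258  0.0529] R [[-0.941, 0.338, 0.002], [0.338, 0.941, 0.0], [-0.002, 0.001, -1.0]] F [-0.3  0.5 -1.6] w 0.285
[ 0.47813001 -0.12635608] 0.9591337757596926 (array([ 0.48047389, -0.12697451,  0.04090386,  0.01835852,  0.0084214 ]), np.float64(0.9697025339698861))
t 25.7 pos [ 0.4771 -0.1256  0.0523] R [[-0.941, 0.338, 0.001], [0.338, 0.941, 0.0], [-0.001, 0.001, -1.0]] F [-1.   0.7 -1.5] w 0.283
go tool cm [ 0.12  0.01 -0.  ]
```

View pics/o4.png

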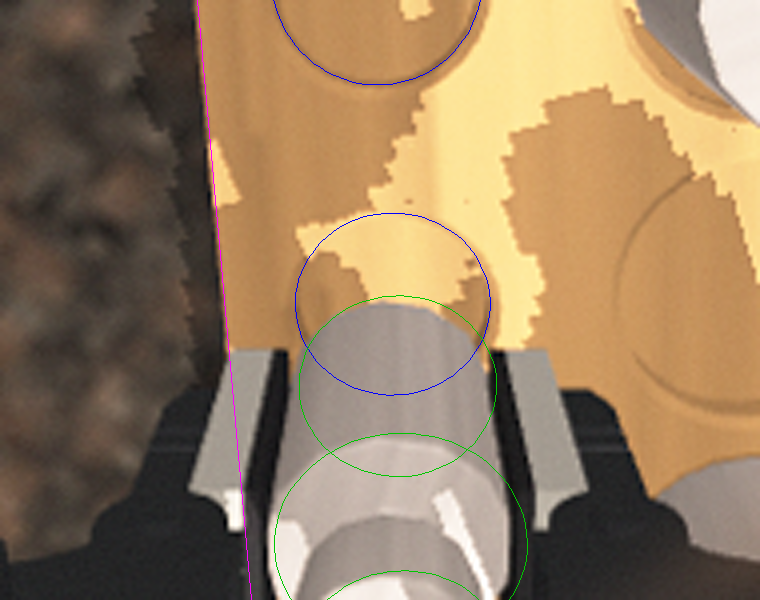

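The real rims lie about 5 px right and 4 px below the blue circles, and the weight's near foot edge is at y=303, 7 px below the green circle. The correction is tool (+0.2, +0.05) cm, then I'll lower and feel for contact.

```bash
python3 -m creep '[[[0.2,0.05,1,0,5],[0,0,0.9,0,5],[0,0,0,0,5],[0,0,0,0,5],[0,0,0,0,5],[0,0,0,0,5],[0,0,0,0,5]]]'; python3 -m creep '[[[0,0,0.2,0,5],[0,0,0.2,0,5],[0,0,0,0,5],[0,0,0,0,5],[0,0,0,0,5]]]'
```

```text
clock: 26.28
ee_pos: [0.4752, -0.1247, 0.033]
ee_rot: [0.539, 3.094, -0.0]
force: [-0.4, -0.0, -0.9]
width: 0.286
clock: 26.7
ee_pos: [0.4749, -0.1246, 0.0287]
ee_rot: [-0.539, -3.095, 0.0]
force: [0.7, -0.1, -2.0]
width: 0.284
```

```bash
python3 -m creep '[[[0,0,0.2,0,5],[0,0,0,0,5],[0,0,0,0,5],[0,0,0,0,5]]]'
```

```text
clock: 27.03
ee_pos: [0.4751, -0.1246, 0.0268]
ee_rot: [0.539, 3.095, -0.0]
force: [-0.0, -0.2, -1.6]
width: 0.287
```

No contact below rim level, so it is entering the well.

```bash
python3 -m creep '[[[0,0,0.2,0,5],[0,0,0,0,5],[0,0,0,0,5],[0,0,0,0,5]]]'; python3 -m creep '[[[0,0,0.15,0,5],[0,0,0,0,5],[0,0,0,0,5],[0,0,0,0,5]]]'
```

```text
clock: 27.37
ee_pos: [0.4751, -0.1246, 0.0248]
ee_rot: [0.539, 3.095, -0.0]
force: [-0.4, 0.2, -2.2]
width: 0.284
clock: 27.7
ee_pos: [0.4751, -0.1246, 0.0233]
ee_rot: [0.539, 3.095, -0.0]
force: [1.9, 0.2, -2.7]
width: 0.279
```

```bash
python3 -m creep '[[[0,0,0.05,0,5],[0,0,0,0,50],[0,0,0,0,50],[0,0,0,0,50],[0,0,0,0,50],[0,0,-3,0,50],[0,0,-4,0,50],[0,0,-4,0,50],[0,0,-4,0,50],[0,0,-1,0,50],[0,0,0,0,50],[0,0,0,0,50],[0,0,0,0,50]]]'
python3 - <<'E'
from h import *
s=st(); p=vision.capture("wrist"); cv2.imwrite("pics/w8.png",p["img"]); b=(.4852,-.0968,-.3)
knob(p,b,(0,-.029),"small_weight");knob(p,b,(.048,-.029),"small_weight")
for q in((-.048,.025),(.048,.025)): knob(p,b,q,"large_weight")
x,i=fitw(p,"small_weight",(.4767,-.1246),.015); y,j=fitw5(p,"small_weight",[*x,.015,0,0]); print(np.round(x,4),round(i,3),np.round(y,4),round(j,3))
for n in("opening","stand","probe_handle"): print(n,[(np.round(r["position"],4),r["conf"]) for r in mark_of(p,n)[:2]])
E
```

```text
clock: 28.78
ee_pos: [0.4736, -0.1239, 0.1814]
ee_rot: [-0.538, -3.092, -0.0]
force: [-0.7, 0.8, 0.0]
width: 0.499
t 28.78 pos [ 0.4736 -0.1239  0.1814] R [[-0.941, 0.338, -0.003], [0.338, 0.941, 0.001], [0.003, -0.0, -1.0]] F [-0.7  0.8  0. ] w 0.499
pred px [283. 207.] blob [284. 204.] [272 189  24  27 382] off mm world [-2.2  1.8  0. ]
pred px [285. 259.] blob [287. 257.] [276 241  22  28 323] off mm world [-1.2  2.2  0. ]
pred px [350. 148.] blob [347. 147.] [ 323  123   44   43 1148] off mm world [-1.8 -1.9  0. ]
pred px [348. 261.] blob [355. 252.] [343 236  21  31 279] off mm world [-6.   8.1  0. ]
[ 0.4752 -0.1255] 0.928 [ 0.4765 -0.1258  0.015  -0.015  -0.0328] 0.945
opening [(array([ 0.5046, -0.2693,  0.0504]), 0.71), (array([ 0.4775, -0.126 ,  0.0262]), 0.18)]
stand [(array([ 0.6125, -0.2178, -0.0018]), 0.63)]
probe_handle []
```

Both placed weights show the same knob offsets as their seated neighbours, so they are seated and upright. Now the probe.

```bash
python3 -m creep '[[[-3.27,-0.82,-0.4,0,50],[-3.27,-0.82,-0.4,0,50],[-3.27,-0.82,-0.4,0,50],[-3.27,-0.82,-0.4,0,50],[-3.27,-0.82,-0.4,0,50],[0,0,0,0,60],[0,0,0,0,60],[0,0,0,0,60],[0,0,0,0,60],[0,0,0,0,60]]]' 60
cat >> h.py <<'E'
def fitprobe(p,b0,z0,full=False):
    "vertical probe, tip at z0: x,y from mask silhouette; full: plus z and tilt"
    a=np.linspace(0,2*np.pi,30,endpoint=False); C=np.c_[np.cos(a),np.sin(a),0*a]
    H=np.vstack([C*.0055+[0,0,h] for h in(.034,.114)]); T=np.vstack([C*.0025+[0,0,h] for h in(0,.034)])
    parts=[H,T] if full else [H]
    m=max(cut_out(p,"probe"),key=lambda c:c["conf"])["mask"].astype(np.uint8); print("probe mask px",m.sum())
    def f(b):
        t=np.zeros((420,560),np.uint8); Q=R.from_rotvec([b[3],b[4],0]) if len(b)>2 else R.identity(); z=b[2] if len(b)>2 else z0
        for P in parts: cv2.fillConvexPoly(t,cv2.convexHull((proj(p,Q.apply(P)+[b[0],b[1],z])*16).astype(np.int32)),1,8,4)
        return 1-(t&m).sum()/max(1,(t|m).sum())
    n=len(b0); S=np.vstack([b0]+[np.array(b0)+d for d in np.diag([.005,.005,.005,.05,.05][:n])])
    r=minimize(f,b0,method="Nelder-Mead",options=dict(initial_simplex=S,xatol=1e-5,fatol=1e-5,maxiter=500)); return np.round(r.x,4),round(1-r.fun,3)
E
python3 - <<'E'
from h import *
for c in("wrist","scene"):
    p=vision.capture(c); cv2.imwrite(f"pics/pr_{c}.png",p["img"])
    try: print(c,fitprobe(p,[.6135,-.2175],.006))
    except Exception as e: print(c,e)
    print([(n,np.round(r["position"],4),r["conf"]) for n in("stand","probe_handle") for r in mark_of(p,n)[:1]])
togo((.6135,-.2175),.061)
E
```

```text
clock: 29.92
ee_pos: [0.614, -0.2172, 0.2024]
ee_rot: [-0.538, -3.094, -0.002]
force: [0.5, 0.1, -1.0]
width: 0.598
probe mask px 433
wrist (array([ 0.6141, -0.2174]), np.float64(0.917))
[('stand', array([ 0.6164, -0.2161, -0.0011]), 0.81), ('probe_handle', array([ 0.4758, -0.1228,  0.0134]), 0.4)]
probe mask px 110
scene (array([ 0.617 , -0.2173]), np.float64(0.608))
[('stand', array([ 0.6113, -0.2169, -0.0027]), 0.93), ('probe_handle', array([ 0.6108, -0.2169,  0.0812]), 0.51)]
t 30.32 pos [ 0.615  -0.2181  0.2029] R [[-0.941, 0.338, 0.0], [0.338, 0.941, 0.0], [-0.0, 0.0, -1.0]] F [ 1.1  0.  -0.8] w 0.598
go tool cm [1.600e-01 1.000e-02 1.419e+01]
```

```bash
python3 -m creep '[[[0.1,0,4,0,60],[0,0,4,0,60],[0,0,4,0,60],[0,0,2.2,0,60],[0,0,0,0,60],[0,0,0,0,60],[0,0,0,0,60],[0,0,0,0,0],[0,0,0,0,0],[0,0,0,0,0],[0,0,0,0,0],[0,0,0,0,0],[0,0,0,0,0],[0,0,0,0,0]]]' 60
python3 -m creep '[[[0,0,-1,0,0],[0,0,-2,0,0],[0,0,-2,0,0],[0,0,-2,0,0],[0,0,-1.5,0,0],[0,0,0,0,0],[0,0,0,0,0],[0,0,0,0,0],[0,0,0,0,0]]]'
python3 - <<'E'
from h import *
s=st(); p=vision.capture("wrist"); s=st(); m=s["ee_pos"]
print(fitprobe(p,[m[0],m[1],m[2]-.055,0,0],0,True), m-[0,0,.055])
for r in mark_of(p,"probe_tip")[:2]+mark_of(p,"probe_handle")[:1]+mark_of(p,"opening")[:1]: print(r)
togo((.506,-.2705))
E
```

```text
clock: 31.48
ee_pos: [0.6153, -0.2183, 0.0625]
ee_rot: [0.538, 3.092, 0.001]
force: [-0.4, 0.8, 6.5]
width: 0.111
clock: 32.23
ee_pos: [0.6129, -0.2173, 0.144]
ee_rot: [-0.538, -3.092, -0.001]
force: [-0.3, 0.1, -0.7]
width: 0.106
t 32.23 pos [ 0.6129 -0.2173  0.144 ] R [[-0.941, 0.338, -0.003], [0.338, 0.941, 0.001], [0.003, -0.0, -1.0]] F [-0.3  0.1 -0.7] w 0.106
t 32.28 pos [ 0.613  -0.2174  0.144 ] R [[-0.941, 0.338, -0.003], [0.338, 0.941, 0.001], [0.003, -0.0, -1.0]] F [ 0.4  0.5 -1.6] w 0.111
probe mask px 2893
(array([ 0.6145, -0.2185,  0.0828,  0.0035,  0.0118]), np.float64(0.94)) [ 0.61295256 -0.21736495  0.08903089]
{'position': [0.6108, -0.2142, 0.084], 'conf': 0.81}
{'position': [0.6101, -0.2214, 0.1579], 'conf': 0.92}
{'position': [0.5067, -0.27, 0.0489], 'conf': 0.79}
t 32.48 pos [ 0.6136 -0.2179  0.1449] R [[-0.941, 0.338, -0.001], [0.338, 0.941, 0.0], [0.001, -0.0, -1.0]] F [-0.1  1.1 -0.5] w 0.109
go tool cm [ 8.35 -8.59  0.01]
```

```bash
python3 -m creep '[[[2.77,-2.85,0,0,0],[2.77,-2.85,0,0,0],[2.77,-2.85,0,0,0],[0,0,0,0,0],[0,0,0,0,0],[0,0,0,0,0],[0,0,0,0,0],[0,0,0,0,0]]]'
python3 - <<'E'
from h import *
s=st(); p=vision.capture("wrist"); im=p["img"]; s=st(); m=s["ee_pos"]
print("probe",fitprobe(p,[m[0],m[1],m[2]-.0565,0,0],0,True))
r=mark_of(p,"opening")
for q in r[:2]: print(q, ray(p,[proj(p,q["position"])[0]],.046))
u=proj(p,[.5065,-.2705,.046])[0].astype(int); print(u,proj(p,[m[0],m[1],m[2]-.0565]))
x0,y0=u-[45,45]; c=im[y0:y0+90,x0:x0+90]; cv2.imwrite("pics/op.png",cv2.resize(c,None,fx=6,fy=6,interpolation=2))
pt=vision.capture("top"); cv2.imwrite("pics/op_top.png",pt["img"])
for q in mark_of(pt,"opening")[:1]: print("top",q, ray(pt,[proj(pt,q["position"])[0]],.046))
E
```

```text
clock: 33.15
ee_pos: [0.5087, -0.2693, 0.1458]
ee_rot: [0.534, 3.095, -0.0]
force: [-0.2, -0.5, -0.3]
width: 0.108
t 33.15 pos [ 0.5087 -0.2693  0.1458] R [[-0.942, 0.335, 0.001], [0.335, 0.942, -0.0], [-0.001, -0.0, -1.0]] F [-0.2 -0.5 -0.3] w 0.108
t 33.2 pos [ 0.5085 -0.2694  0.1457] R [[-0.942, 0.335, 0.0], [0.335, 0.942, -0.0], [-0.0, -0.0, -1.0]] F [ 0.9 -0.2 -0.7] w 0.111
probe mask px 2982
probe (array([ 0.5094, -0.2702,  0.085 ,  0.0055,  0.0172]), np.float64(0.935))
{'position': [0.5035, -0.2687, 0.0459], 'conf': 0.95} [[ 0.50347471 -0.26869076  0.046     ]]
[279 204] [[282.22333715 224.65164355]]
top {'position': [0.5083, -0.2699, 0.0445], 'conf': 0.74} [[ 0.50815936 -0.26986166  0.046     ]]
```

View pics/op.png

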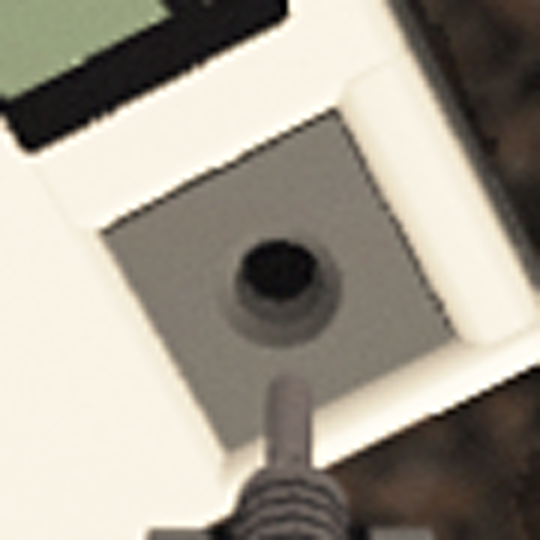

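The picture shows the opening with its countersink centred at crop (282,289), giving about (0.5088,-0.2697). The top camera says (0.508,-0.270) and the tip is at about (0.509,-0.270). So the tip is above the hole and I'm lowering it into the bore.

```bash
python3 -m creep '[[[0,0,2,0,0],[0,0,1.5,0,0],[0,0,1,0,0],[0,0,0,0,0],[0,0,0,0,0],[0,0,0,0,0],[0,0,0,0,0],[0,0,0,0,0]]]'; python3 -m creep '[[[0,0,0.2,0,0],[0,0,0.2,0,0],[0,0,0.2,0,0],[0,0,0,0,0],[0,0,0,0,0],[0,0,0,0,0],[0,0,0,0,0]]]'
```

```text
clock: 34.07
ee_pos: [0.5073, -0.2708, 0.1015]
ee_rot: [0.539, 3.094, -0.0]
force: [-0.1, 0.4, -0.8]
width: 0.114
clock: 34.65
ee_pos: [0.507, -0.2705, 0.0948]
ee_rot: [0.539, 3.095, -0.0]
force: [0.2, -0.3, -1.3]
width: 0.112
```

```bash
python3 -m creep '[[[0,0,0.2,0,0],[0,0,0.1,0,0],[0,0,0,0,0],[0,0,0,0,0],[0,0,0,0,0],[0,0,0,0,0]]]'; python3 -m creep '[[[0,0,0.15,0,0],[0,0,0,0,0],[0,0,0,0,0],[0,0,0,0,0],[0,0,0,0,0]]]'; python3 -m creep '[[[0,0,0.1,0,0],[0,0,0,0,0],[0,0,0,0,0],[0,0,0,0,0],[0,0,0,0,0]]]'
```

```text
clock: 35.15
ee_pos: [0.5072, -0.2706, 0.092]
ee_rot: [0.539, 3.094, -0.0]
force: [-0.7, 0.6, 1.2]
width: 0.11
clock: 35.57
ee_pos: [0.5072, -0.2706, 0.0905]
ee_rot: [0.539, 3.095, -0.0]
force: [-0.0, -0.8, 3.0]
width: 0.111
clock: 35.98
ee_pos: [0.5071, -0.2706, 0.0894]
ee_rot: [0.539, 3.095, -0.0]
force: [0.5, -0.8, 3.7]
width: 0.107
```

```bash
python3 -m creep '[[[0,0,0.1,0,0],[0,0,0,0,0],[0,0,0,0,0],[0,0,0,0,0],[0,0,0,0,0]]]'; python3 -m creep '[[[0,0,0.1,0,0],[0,0,0,0,0],[0,0,0,0,0],[0,0,0,0,0],[0,0,0,0,0]]]'
```

```text
clock: 36.4
ee_pos: [0.5071, -0.2706, 0.0884]
ee_rot: [0.539, 3.095, -0.0]
force: [0.1, -0.3, 4.6]
width: 0.11
clock: 36.82
ee_pos: [0.5073, -0.2707, 0.0882]
ee_rot: [0.539, 3.094, 0.001]
force: [-0.6, 0.6, 9.3]
width: 0.107
```

The key is at its stop: the last 1 mm of command moved the tool only 0.2 mm and the force rose to about 10 N. One last check before handing in.

```bash
python3 - <<'E'
from h import *
s=st(); m=s["ee_pos"]; p=vision.capture("wrist")
print("probe",fitprobe(p,[m[0],m[1],m[2]-.0565,0,0],0,True))
p=vision.capture("scene")
for n,q in(("large_weight",(.446,-.0595)),("small_weight",(.476,-.125))):
    try: print(n,fitw(p,n,q,.015))
    except Exception as e: print(n,e)
s=st()
if 5<s["force"][2]<18: arm.job_done(); print("handed in")
E
```

```text
t 36.82 pos [ 0.5073 -0.2707  0.0882] R [[-0.941, 0.338, 0.001], [0.338, 0.941, 0.0], [-0.001, 0.001, -1.0]] F [-0.6  0.6  9.3] w 0.107
probe mask px 2996
probe (array([ 0.5071, -0.2712,  0.0292,  0.0053,  0.0115]), np.float64(0.935))
large_weight (array([ 0.44721952, -0.05765866]), np.float64(0.9637681159420289))
small_weight (array([ 0.47491106, -0.12721302]), np.float64(0.761744966442953))
t 37.07 pos [ 0.5073 -0.2707  0.0882] R [[-0.941, 0.338, 0.001], [0.338, 0.941, 0.0], [-0.001, 0.001, -1.0]] F [-0.7  0.5  8.9] w 0.11
the job is handed in; nothing more can be done
handed in
```

I moved both pan weights into the block, the large one to large_well0 and the small one to small_well1. I then took the probe from its stand and pressed the recessed key to its stop. The job was handed in at 37 s with the probe still gripped and the key held down; no verdict was reported.

- **Large weight:** on the first placing it leaned about 0.18 rad, with one edge on the well's rim. I regripped it, slid it over and released it again. Its knob then lined up like the weight that was already seated, and the last scene fit agreed with upright and full depth (0.96 overlap).
- **Small weight:** it went in without touching the rim, and the wrist view matched its seated neighbour. The last scene-camera fit was weak (0.76 overlap, about 2–3 mm off). I put that down to other things blocking the view, but I did not confirm it.
- **Probe and key:**
  - The tip is in the bore, about 2 mm from the estimated centre of the opening, and the probe is tilted about 0.01 rad.
  - The force is about 9–10 N. The tool stopped after about 4 mm of key travel, which indicates that the key is fully down.
- **Not re-measured at the end:** I did not check the bottle or the weights already in the block after the last move. The arm stayed clear of the bottle. The seated weights were last seen in place before I fetched the probe.

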